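# Lock the tube block into its quick-release clamp

## Robot

A 7-joint arm with a two-finger parallel gripper is mounted at the origin on a cart in front of the work surface, level with it; the furniture and walls round the work are solid. World frame = base frame: x ahead of the robot, y to its left, z up, the work surface at z = 0. Lengths are in m, angles in rad, forces in N, time in s.
With the tool pointing down it reaches from about 0.425 to 0.875 m from the base axis. Payload 4.7 kg.
Tool frame: the origin (TCP) lies at the centre of the arm's flange, where the gripper is bolted on; the fingertips stand 182 mm ahead of it and the grasp point (between the pads) lies 164 mm ahead of it; z points along the fingers, y is the direction in which the jaws open and shut (so a half turn about z gives the same grasp; the last joint's range is limited). The gripper opens to 87 mm and grips with 3 to 60 N. Pads are 19 mm wide; open, the fingers measure 117 mm over their backs; the gripper's body (75 mm by 190 mm) begins 51 mm behind the grasp point.
Start: joints at [1.326, 0.321, -0.07, 1.45, 0.023, 1.371, -0.057], TCP at [0.166, -0.628, 0.405] pointing down, gripper open.
Joint ranges: [-2.86, 2.86], [-0.3, 2.09], [-1.38, 1.24], [0.06, 2.45], [-1.56, 4.7], [0.09, 2.05], [-2.69, 2.69]. Speed limits (rad/s): [2.57, 2.57, 3.14, 3.14, 3.14, 3.14, 3.14].

## Interface

Orientations are given as [roll, pitch, yaw] about the fixed x, y, z axes, in that order (R = Rz(yaw) Ry(pitch) Rx(roll)).
In Python, from plant import ctrl, read_camera, recognise gives the robot as it stands.
- The arm moves only by the shell command python3 -m pendant 'ROWS' [FORCE]. ROWS is JSON, a list of rows, each an object of numbers: "dx", "dy", "dz": the shift along the tool's x, y, z in m; "wx", "wy", "wz": the turn, a rotation vector about the tool's x, y, z in rad; "grip": the closure in counts, from 0 (fully open) to 255 (shut). In form: [{"dx": .., "dy": .., "dz": .., "wx": .., "wy": .., "wz": .., "grip": ..}, ...]. A call has exactly 10 rows; each row is the pose to reach, as a shift and turn from the pose commanded when the call began, along the tool's axes at that moment; what a row does not reach only later rows make up. A row lasts 1/12 s, in which the tool goes at most 41.7 mm and 7.16 degrees, less where a joint would pass 70% of its speed; a pose out of reach is approached as far as the arm can. A call with a gripper value outside its range is refused whole. The fingers move at their own pace and stop on an object; FORCE is the grip in N (left out, the last holds). Time passes only in rows, so rows that repeat a pose let the fingers close, or fill a call up. It gives the time, the measured TCP pose, the force and the opening at its end, in the units of the state.
- ctrl.state(): the state, without advancing time (a new reading comes with each control period).
- read_camera(name): name is "side" or "top" or "wrist"; returns a dict with "color" (384x512x3 uint8, red, green, blue), "z_map" (384x512 float32, m along the optical axis (not along the pixel's ray), 0 where there is no reading), "fx", "fy", "cx", "cy" (pixels), "view" (4x4, takes a point from world to camera coordinates). Camera axes: x right, y down, z forward; pixel columns grow to the right and rows downward; lengths in m; the calibration is good to about 2 mm. The wrist camera is an equidistant fisheye: a pixel r from the principal point sees the ray r / f radians off the axis. A picture is of the moment at which its call begins.
- ctrl.sign_off(): hands the job in, once; it reports no verdict.
Trained networks look in the newest picture that a camera, given by its name, has taken for a name from the list of things; names that differ only in an ending like _2 or _b are one class to them, and where a whole thing is asked for, a point or a joint stands for the part that bears it (a point fixed in the world has none). Each returns a list of dicts, best first, with "conf" (0 to 1); they miss things now and then, are a little off and sometimes report something else, mostly with a low value. They report only what shows in the picture. A call takes as long as a camera call.
- recognise(camera, label): "rect" ([centre column, centre row, width, height] in pixels, round what is visible of it).
The state is a dict: "clock": time; "qpos": joint angles; "dq": joint speeds; "joint_efforts": joint torques, N m; "ee_pos": TCP position; "tool_rot": TCP orientation; "ft_force": force on the tool from outside, world axes, zero at the start; "torque": the same for the moment, N m; "gripper_width": finger opening in m.
Only numpy, scipy, OpenCV 4.12 (cv2) and the standard library are available. Lean on these libraries where they do the work, as an engineer would, in place of code of your own. Each camera call takes 0.05 s, during which the arm holds its last target. There are 200 camera calls.

## Task

The black tube block sits loose in one of the two quick-release bench clamps; the clamp with the small white reader is to be left alone. On the tube block's clamp, first push the blue wing nut arm down until the nut stops, while its red cam lever is still up; then push that red lever fully down against its firm resistance, so that the block is clamped, and let go.

Things in the scene. Friction and masses are not known exactly. Their poses are not given: they have to be found in the camera images.
- clamp_nut_arm (a point): push point on the tube block clamp's wing nut: middle of its blue arm (14 mm wide, 9 thick), 52 mm from the nut's level axis, which lies 32 mm above the worktop at the clamp's left end; the arm ends 66 mm from the axis. Loose, it rises towards the robot at 25 to 30 degrees; pushed down from above it stops 10 degrees below level, this point then 23 mm above the worktop
- clamp_lever_paddle (a point): push point on the same clamp's red cam lever: middle of its paddle (22 mm wide, 9 thick), 60 mm from the level pivot, which lies 32 mm above the worktop at the clamp's right end; the lever ends 72 mm from it. Open, it rises to the robot's right at 25 to 30 degrees; pushed down from above it stops 10 degrees below level, this point then 22 mm above the worktop
- clamp_nut (a joint): turn of that wing nut in rad: 0 to 0.08 at the start (loose, arm up), 0.70 at its stop (tight, arm about level). Stiff: 5 to 10 N at the push point turn it; it stays where it is left. The arm's middle runs 27 mm clear of the clamp's 68 mm high cheek
- clamp_lever (a joint): turn of that cam lever in rad: 0 to 0.08 at the start (open, up), 0.70 at its stop (closed, about level). It takes about 6 N at the push point and, once the nut is tight, meets firm resistance of about 10 N over the last third; it stays where it is left
- clamp_jaw: the clamp's moving aluminium jaw with its black rubber pad, 100 mm wide, 68 mm high, next to the lever; the nut draws the opposite cheek in by 1.6 mm, the lever this jaw by 2.4 mm. It presses the block only when the nut is tight and the lever closed
- rack: the black tube block, 118 x 52 x 36 mm with six empty square wells, standing loose between the clamp's jaws, 42 mm above the worktop; origin at the centre of its underside
- other_nut (a joint): turn in rad of the wing nut of the other clamp, alike but wider, 0.3 to 0.45 m to the left or right of the first, which holds a small white reader (111 x 85 x 48 mm): leave it alone
- other_lever (a joint): turn in rad of the cam lever of the other clamp: leave it alone

How it is judged:
By the outcome, as a careful person would: the job done as asked, in the order asked, and still so for the second after the job is handed in, with the robot touching nothing.
It also fails if it takes over 32 s, if anything falls off the work surface, if the arm or the gripper's body presses on something with over 40 N, if the wrist force passes 120 N, or if a joint passes its speed limit or range.

## Working session

There is one attempt and no reset: what is moved stays moved. The work goes in short steps, Python scripts to look and compute and a shell command to move; the robot and the scene stay as the last step left them, time stands still between calls to the robot, and variables do not carry over. Pictures are saved under pics/ and viewed, on a budget of 10 in all, crops included, one or two more only if the job needs it, and the job is handed in when it is done.

```bash
mkdir -p pics; cat > h.py <<'E'
import numpy as np, cv2
from plant import ctrl, read_camera, recognise
def world(c,u,v,z=None):
    z=c["z_map"][int(v),int(u)] if z is None else z
    p=np.array([(u-c["cx"])/c["fx"]*z,(v-c["cy"])/c["fy"]*z,z,1])
    return (np.linalg.inv(c["view"])@p)[:3]
def cloud(c):
    v,u=np.mgrid[:384,:512]; z=c["z_map"]
    P=np.stack([(u-c["cx"])/c["fx"]*z,(v-c["cy"])/c["fy"]*z,z,np.ones_like(z)],-1)
    return (P@np.linalg.inv(c["view"]).T)[...,:3]
E
python3 - <<'E'
from h import *
s=ctrl.state(); print(s["clock"],s["ee_pos"],s["tool_rot"],s["ft_force"])
ims=[]
for n in ("top","side"):
    c=read_camera(n); ims.append(c["color"]); P=cloud(c)
    for l in ("clamp_nut_arm","clamp_lever_paddle","rack","clamp_jaw"):
        for d in recognise(n,l)[:2]:
            u,v=d["rect"][:2]; print(n,l,d["conf"],np.round(d["rect"]),world(c,u,v).round(3))
    hsv=cv2.cvtColor(c["color"],cv2.COLOR_RGB2HSV); H,S,V=cv2.split(hsv)
    for nm,m in (("red",((H<8)|(H>172))&(S>130)&(V>60)),("blue",(H>98)&(H<125)&(S>130)&(V>60))):
        k,lab,st,ce=cv2.connectedComponentsWithStats(m.astype(np.uint8))
        for i in range(1,k):
            if st[i,4]>25:
                q=P[(lab==i)&(c["z_map"]>0)]; print(n,nm,st[i],np.percentile(q,[3,50,97],axis=0).round(3).tolist())
    cv2.imwrite(f"pics/{n}0.png",c["color"][...,::-1])
E
```

```text
0.0 [ 0.16627004 -0.62815436  0.40367823] [-3.13970915e+00  6.70541035e-05  2.58824900e-01] [ 0.08108736 -0.60133452 -0.29698589]
top clamp_nut_arm 0.76 [286. 194.  12.  31.] [ 0.516 -0.079  0.034]
top clamp_lever_paddle 0.78 [342. 176.  27.  21.] [ 0.555 -0.219  0.051]
top rack 0.59 [310. 181.  31.  56.] [ 0.543 -0.136  0.06 ]
top clamp_jaw 0.62 [322. 178.  10.  40.] [ 0.548 -0.166  0.067]
top red [  0   1  52   4 103] [[0.84, 0.377, 0.186], [0.842, 0.454, 0.33], [0.943, 0.508, 0.333]]
top red [ 63   0  19  44 117] [[0.766, 0.321, 0.321], [0.794, 0.323, 0.328], [0.845, 0.343, 0.331]]
top red [   0    0  117   99 4997] [[0.774, 0.33, 0.02], [0.784, 0.373, 0.202], [0.914, 0.492, 0.302]]
top red [407  22   8   9  46] [[0.93, -0.413, 0.07], [0.934, -0.406, 0.082], [0.945, -0.401, 0.09]]
top red [  0  41  56   4 145] [[0.765, 0.371, 0.317], [0.767, 0.422, 0.324], [0.768, 0.466, 0.329]]
top red [334 166  26  16 250] [[0.551, -0.274, -0.001], [0.561, -0.236, 0.051], [0.588, -0.204, 0.069]]
top red [183 184  23  12 211] [[0.518, 0.122, -0.002], [0.526, 0.144, 0.052], [0.549, 0.173, 0.072]]

[... 1179 characters left out ...]
[[0.686, -0.183, 0.103], [0.693, -0.177, 0.118], [0.706, -0.166, 0.128]]
side blue [246 203  20   8  94] [[0.47, -0.083, 0.044], [0.485, -0.077, 0.059], [0.513, -0.066, 0.069]]
side blue [394 205  41  48 623] [[0.771, -0.298, 0.034], [0.783, -0.269, 0.069], [0.804, -0.218, 0.099]]
side blue [347 214  19   8  74] [[0.675, -0.194, 0.056], [0.687, -0.189, 0.062], [0.707, -0.176, 0.068]]
side blue [367 228  10  10  69] [[0.682, -0.257, 0.004], [0.688, -0.252, 0.082], [0.751, -0.186, 0.088]]
side blue [361 243  16   8  36] [[0.674, -0.265, 0.039], [0.68, -0.262, 0.043], [0.697, -0.245, 0.047]]
side blue [302 359  44  25 365] [[0.452, -0.511, 0.094], [0.477, -0.494, 0.107], [0.489, -0.479, 0.112]]
```

View pics/top0.png

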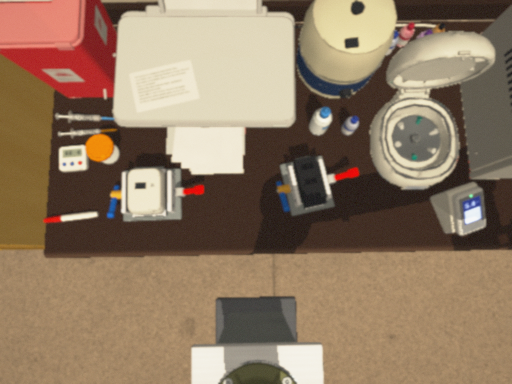

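View pics/side0.png

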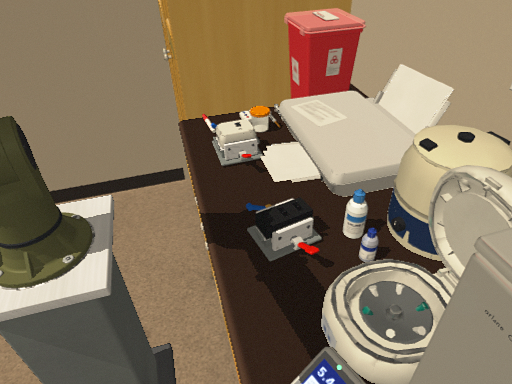

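The tube block's clamp is the right one (top image at about 310,183), with its blue arm near (284,202) and its red lever near (346,174). The reader clamp is at the left, about (150,193). Next I'll fit the push points and clamp yaw.

```bash
cat > fit.py <<'E'
from h import *
from scipy.spatial.transform import Rotation as R
def parts(names=("top","side")):
    out={}
    for n in names:
        c=read_camera(n); P=cloud(c); H,S,V=cv2.split(cv2.cvtColor(c["color"],cv2.COLOR_RGB2HSV))
        for nm,m,ctr in (("red",((H<8)|(H>172))&(S>110),(.56,-.235)),("blue",(H>98)&(H<125)&(S>110),(.49,-.077))):
            q=P[m&(V>50)&(P[...,2]>.012)&(np.hypot(P[...,0]-ctr[0],P[...,1]-ctr[1])<.06)]
            d=cv2.fitLine(q.astype(np.float32),cv2.DIST_HUBER,0,.01,.01).ravel()
            t=(q-d[3:])@d[:3]; e=[d[3:]+d[:3]*x for x in (t.min(),t.max())]
            e.sort(key=lambda a:a[2])
            print(n,nm,len(q),"low",e[0].round(4),"high",e[1].round(4),"yaw",np.degrees(np.arctan2(*(e[1]-e[0])[[1,0]])).round(1),"rise",np.degrees(np.arcsin((e[1]-e[0])[2]/np.linalg.norm(e[1]-e[0]))).round(1))
        # rack/clamp top rectangle
        m=(P[...,2]>.055)&(P[...,2]<.09)&(abs(P[...,0]-.543)<.09)&(abs(P[...,1]+.14)<.055)&(S<110)
        print(n,"body",cv2.minAreaRect(P[m][:,:2].astype(np.float32)*1000))
E
python3 -c "
from fit import *
parts()
s=ctrl.state();print(s['clock'],s['ee_pos'],s['tool_rot'])"
```

```text
top red 175 low [ 0.5537 -0.2008  0.0417] high [ 0.5645 -0.2537  0.0704] yaw -78.5 rise 28.0
top blue 110 low [ 0.5481 -0.062   0.0248] high [ 0.471  -0.0778  0.0701] yaw -168.4 rise 29.9
top body ((541.1846313476562, -135.85191345214844), (118.31829833984375, 86.180908203125), 11.657943725585938)
side red 151 low [ 0.5461 -0.1786  0.032 ] high [ 0.561  -0.2536  0.0676] yaw -78.8 rise 25.0
side blue 93 low [ 0.5188 -0.0683  0.042 ] high [ 0.4717 -0.0825  0.0669] yaw -163.2 rise 26.8
side body ((540.04736328125, -135.50042724609375), (119.93154907226562, 86.66734313964844), 11.794548988342285)
0.6 [ 0.16631769 -0.62835503  0.40479354] [3.14150586e+00 4.50976923e-05 2.58821759e-01]
```

```bash
cat > go.py <<'E'
from h import *
from scipy.spatial.transform import Rotation as R
def go(tip):
    s=ctrl.state(); r=R.from_euler("xyz",s["tool_rot"])
    t=np.array(s["ee_pos"])+r.apply([0,0,.182])
    print("t",s["clock"],"tip",t.round(4),"rpy",np.round(s["tool_rot"],4),"F",np.round(s["ft_force"],1),"shift",r.inv().apply(np.array(tip)-t).round(4))
E
python3 - <<'E'
from go import *
go([.480,-.078,.11])
P=np.concatenate([cloud(read_camera(n)).reshape(-1,3) for n in("top","side")])
P=P[(P[:,2]>.085)&(P[:,2]<.35)&(P[:,0]>.42)]
for nm,c in (("nut",(.48,-.078)),("lev",(.5615,-.2475))):
  for yaw in np.arange(-90,91,15):
    a=np.radians(yaw); x=np.array([np.cos(a),np.sin(a)]); y=np.array([x[1],-x[0]])
    d=P[:,:2]-c; d=np.hypot(np.maximum(abs(d@x)-.0375,0),np.maximum(abs(d@y)-.095,0))
    i=d.argmin(); print(nm,yaw,d[i].round(3),P[i].round(3),(d<.01).sum())
E
```

```text
t 0.6 tip [ 0.1663 -0.6284  0.2228] rpy [3.1415 0.     0.2588] F [ 0.1  0.8 -0.1] shift [ 0.4441 -0.4518  0.1127]
nut -90 0.094 [ 0.669 -0.07   0.091] 0
nut -75 0.09 [ 0.671 -0.082  0.097] 0
nut -60 0.088 [ 0.669 -0.07   0.091] 0
nut -45 0.097 [ 0.67  -0.044  0.091] 0
nut -30 0.111 [ 0.671 -0.018  0.092] 0
nut -15 0.131 [0.671 0.002 0.091] 0
nut 0 0.152 [ 0.669 -0.07   0.091] 0
nut 15 0.136 [ 0.677 -0.169  0.088] 0
nut 30 0.12 [ 0.677 -0.169  0.088] 0
nut 45 0.103 [ 0.671 -0.085  0.095] 0
nut 60 0.09 [ 0.671 -0.082  0.097] 0
nut 75 0.088 [ 0.669 -0.07   0.091] 0
nut 90 0.094 [ 0.669 -0.07   0.091] 0
lev -90 0.027 [ 0.684 -0.255  0.085] 0
lev -75 0.021 [ 0.684 -0.255  0.085] 0
lev -60 0.027 [ 0.687 -0.244  0.086] 0
lev -45 0.035 [ 0.683 -0.186  0.086] 0
lev -30 0.036 [ 0.677 -0.177  0.087] 0
lev -15 0.054 [ 0.677 -0.169  0.088] 0
lev 0 0.078 [ 0.677 -0.169  0.088] 0
lev 15 0.079 [ 0.684 -0.255  0.085] 0
lev 30 0.065 [ 0.684 -0.255  0.085] 0
lev 45 0.044 [ 0.684 -0.255  0.085] 0
lev 60 0.022 [ 0.684 -0.255  0.085] 0
lev 75 0.025 [ 0.684 -0.255  0.085] 0
lev 90 0.027 [ 0.684 -0.255  0.085] 0
```

```bash
python3 -m pendant '[{"dx":0.02,"dy":-0.02,"grip":255},{"dx":0.045,"dy":-0.045,"grip":255},{"dx":0.07,"dy":-0.07,"grip":255},{"dx":0.097,"dy":-0.098,"grip":255},{"dx":0.124,"dy":-0.126,"grip":255},{"dx":0.151,"dy":-0.154,"grip":255},{"dx":0.178,"dy":-0.181,"grip":255},{"dx":0.205,"dy":-0.208,"grip":255},{"dx":0.232,"dy":-0.236,"grip":255},{"dx":0.259,"dy":-0.264,"grip":255}]' 10
python3 -m pendant '[{"dx":0.027,"dy":-0.027,"grip":255},{"dx":0.054,"dy":-0.055,"grip":255},{"dx":0.081,"dy":-0.082,"grip":255},{"dx":0.108,"dy":-0.11,"dz":0.01,"grip":255},{"dx":0.135,"dy":-0.137,"dz":0.025,"grip":255},{"dx":0.158,"dy":-0.16,"dz":0.04,"grip":255},{"dx":0.175,"dy":-0.178,"dz":0.06,"grip":255},{"dx":0.185,"dy":-0.188,"dz":0.08,"grip":255},{"dx":0.185,"dy":-0.188,"dz":0.1,"grip":255},{"dx":0.185,"dy":-0.188,"dz":0.11,"grip":255}]'
python3 - <<'E'
from go import *
go([.480,-.078,.08])
cv2.imwrite("pics/w1.png",read_camera("wrist")["color"][...,::-1])
a=read_camera("top")["color"][150:240,240:380];b=read_camera("side")["color"][160:270,190:330]
cv2.imwrite("pics/ts1.png",np.hstack([cv2.resize(i,(400,320),interpolation=2) for i in(a,b)])[...,::-1])
go([.480,-.078,.08])
E
```

```text
t 0.7 tip [ 0.1663 -0.6284  0.2228] rpy [3.1414e+00 1.0000e-04 2.5880e-01] F [ 0.5 -0.5  0.4] shift [ 0.4441 -0.4518  0.1427]
t 0.85 tip [ 0.1663 -0.6284  0.2228] rpy [3.1415 0.     0.2588] F [-0.3  0.5 -0.2] shift [ 0.4441 -0.4518  0.1427]$[0]: bad value
$[0]: bad value
```

View pics/w1.png

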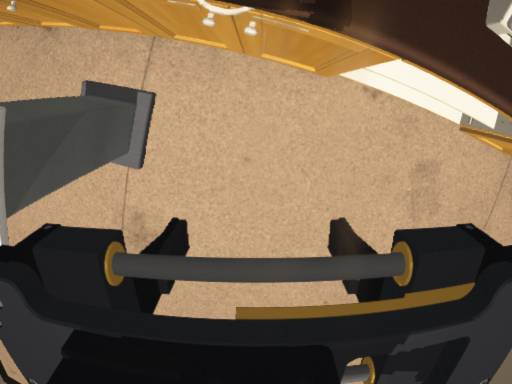

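View pics/ts1.png

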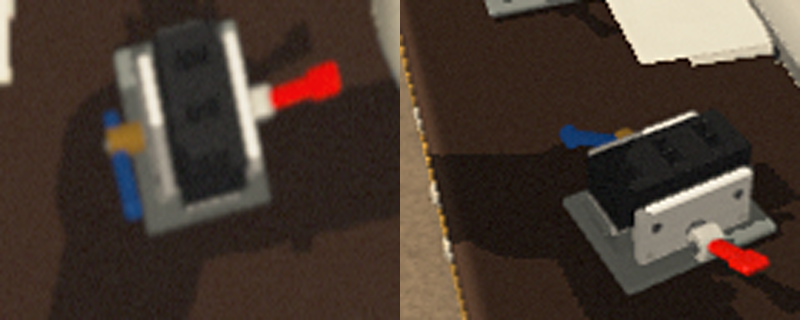

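The pendant refused both calls because each row needs all its fields. The pictures show the open fingers over the floor, with the blue arm (left crop, 110–135, 115–215) and the red lever still up. I'll resend with full rows.

```bash
python3 -m pendant '[{"dx":0.02,"dy":-0.02,"dz":0,"wx":0,"wy":0,"wz":0,"grip":255},{"dx":0.045,"dy":-0.045,"dz":0,"wx":0,"wy":0,"wz":0,"grip":255},{"dx":0.07,"dy":-0.07,"dz":0,"wx":0,"wy":0,"wz":0,"grip":255},{"dx":0.097,"dy":-0.098,"dz":0,"wx":0,"wy":0,"wz":0,"grip":255},{"dx":0.124,"dy":-0.126,"dz":0,"wx":0,"wy":0,"wz":0,"grip":255},{"dx":0.151,"dy":-0.154,"dz":0,"wx":0,"wy":0,"wz":0,"grip":255},{"dx":0.178,"dy":-0.181,"dz":0,"wx":0,"wy":0,"wz":0,"grip":255},{"dx":0.205,"dy":-0.208,"dz":0,"wx":0,"wy":0,"wz":0,"grip":255},{"dx":0.232,"dy":-0.236,"dz":0,"wx":0,"wy":0,"wz":0,"grip":255},{"dx":0.259,"dy":-0.264,"dz":0,"wx":0,"wy":0,"wz":0,"grip":255}]' 10
python3 -m pendant '[{"dx":0.027,"dy":-0.027,"dz":0,"wx":0,"wy":0,"wz":0,"grip":255},{"dx":0.054,"dy":-0.055,"dz":0,"wx":0,"wy":0,"wz":0,"grip":255},{"dx":0.081,"dy":-0.082,"dz":0,"wx":0,"wy":0,"wz":0,"grip":255},{"dx":0.108,"dy":-0.11,"dz":0.01,"wx":0,"wy":0,"wz":0,"grip":255},{"dx":0.135,"dy":-0.137,"dz":0.025,"wx":0,"wy":0,"wz":0,"grip":255},{"dx":0.158,"dy":-0.16,"dz":0.04,"wx":0,"wy":0,"wz":0,"grip":255},{"dx":0.175,"dy":-0.178,"dz":0.06,"wx":0,"wy":0,"wz":0,"grip":255},{"dx":0.185,"dy":-0.188,"dz":0.08,"wx":0,"wy":0,"wz":0,"grip":255},{"dx":0.185,"dy":-0.188,"dz":0.1,"wx":0,"wy":0,"wz":0,"grip":255},{"dx":0.185,"dy":-0.188,"dz":0.11,"wx":0,"wy":0,"wz":0,"grip":255}]'
python3 - <<'E'
from go import *
go([.480,-.078,.08])
cv2.imwrite("pics/w2.png",read_camera("wrist")["color"][...,::-1])
go([.480,-.078,.08]);print(ctrl.state()["gripper_width"])
E
```

```text
clock: 1.68
ee_pos: [0.3497, -0.305, 0.4051]
tool_rot: [3.141, -0.0, 0.259]
ft_force: [0.8, -1.3, 0.9]
gripper_width: 0.0287
clock: 2.52
ee_pos: [0.4794, -0.0765, 0.2927]
tool_rot: [-3.14, 0.002, 0.262]
ft_force: [-0.7, -0.4, -0.1]
gripper_width: 0.0005
t 2.5167 tip [ 0.4789 -0.0764  0.1107] rpy [-3.140e+00  2.300e-03  2.616e-01] F [-0.7 -0.4 -0.1] shift [0.0007 0.0019 0.0307]
t 2.5667 tip [ 0.4777 -0.0773  0.1096] rpy [-3.139   0.0045  0.2597] F [-1.6 -0.3 -1.5] shift [0.0022 0.0014 0.0296]
0.00046318640613111694
```

View pics/w2.png

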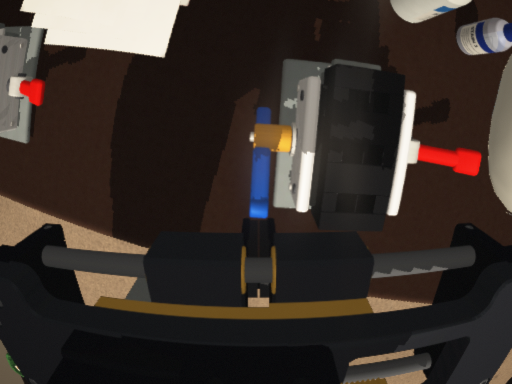

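The fingers are closed and lined up with the blue arm (col 260, rows 110–215), clear of the cheek (cols 300–310). I'll push the nut down now.

```bash
python3 -m pendant '[{"dx":0.001,"dy":0.001,"dz":0.015,"wx":0,"wy":0,"wz":0,"grip":255},{"dx":0.002,"dy":0.001,"dz":0.03,"wx":0,"wy":0,"wz":0,"grip":255},{"dx":0.002,"dy":0.001,"dz":0.042,"wx":0,"wy":0,"wz":0,"grip":255},{"dx":0.002,"dy":0.001,"dz":0.05,"wx":0,"wy":0,"wz":0,"grip":255},{"dx":0.002,"dy":0.001,"dz":0.056,"wx":0,"wy":0,"wz":0,"grip":255},{"dx":0.001,"dy":0.001,"dz":0.062,"wx":0,"wy":0,"wz":0,"grip":255},{"dx":0.001,"dy":0.001,"dz":0.068,"wx":0,"wy":0,"wz":0,"grip":255},{"dx":0,"dy":0.001,"dz":0.074,"wx":0,"wy":0,"wz":0,"grip":255},{"dx":0,"dy":0.001,"dz":0.079,"wx":0,"wy":0,"wz":0,"grip":255},{"dx":0,"dy":0.001,"dz":0.082,"wx":0,"wy":0,"wz":0,"grip":255}]'
python3 -c "
from go import *
go([.479,-.078,.023])"
```

```text
clock: 3.4
ee_pos: [0.4798, -0.0797, 0.2127]
tool_rot: [3.141, 0.001, 0.258]
ft_force: [-3.4, -0.7, 5.2]
gripper_width: 0.0006
t 3.4 tip [ 0.4795 -0.0799  0.0307] rpy [3.1407e+00 1.4000e-03 2.5770e-01] F [-3.4 -0.7  5.2] shift [-0.     -0.002   0.0077]
```

Contact is made at about 5 N and the nut is turning. I'll carry on to the stop.

```bash
python3 -m pendant '[{"dx":0,"dy":-0.001,"dz":0.002,"wx":0,"wy":0,"wz":0,"grip":255},{"dx":0,"dy":-0.001,"dz":0.003,"wx":0,"wy":0,"wz":0,"grip":255},{"dx":0,"dy":-0.001,"dz":0.004,"wx":0,"wy":0,"wz":0,"grip":255},{"dx":0,"dy":-0.001,"dz":0.005,"wx":0,"wy":0,"wz":0,"grip":255},{"dx":0,"dy":-0.001,"dz":0.006,"wx":0,"wy":0,"wz":0,"grip":255},{"dx":0,"dy":-0.001,"dz":0.007,"wx":0,"wy":0,"wz":0,"grip":255},{"dx":0,"dy":-0.001,"dz":0.008,"wx":0,"wy":0,"wz":0,"grip":255},{"dx":0,"dy":-0.001,"dz":0.008,"wx":0,"wy":0,"wz":0,"grip":255},{"dx":0,"dy":-0.001,"dz":0.008,"wx":0,"wy":0,"wz":0,"grip":255},{"dx":0,"dy":-0.001,"dz":0.008,"wx":0,"wy":0,"wz":0,"grip":255}]'
python3 -c "
from go import *
go([.479,-.078,.023])"
```

```text
clock: 4.23
ee_pos: [0.4805, -0.0788, 0.2104]
tool_rot: [3.137, 0.004, 0.258]
ft_force: [-21.4, -1.4, 51.3]
gripper_width: 0.0006
t 4.2333 tip [ 0.48   -0.0798  0.0284] rpy [3.1369 0.004  0.2575] F [-21.4  -1.4  51.3] shift [-0.0005 -0.002   0.0054]
```

The nut hit a hard stop: 51 N, with the tip at 28 mm against about 27.5 mm predicted. I'll lift off, check it with the cameras and move to the lever.

```bash
python3 -m pendant '[{"dx":0,"dy":0,"dz":-0.006,"wx":0,"wy":0,"wz":0,"grip":255},{"dx":0,"dy":0,"dz":-0.025,"wx":0,"wy":0,"wz":0,"grip":255},{"dx":0,"dy":0,"dz":-0.055,"wx":0,"wy":0,"wz":0,"grip":255},{"dx":0,"dy":0,"dz":-0.085,"wx":0,"wy":0,"wz":0,"grip":255},{"dx":0.005,"dy":0.025,"dz":-0.105,"wx":0,"wy":0,"wz":0,"grip":255},{"dx":0.011,"dy":0.055,"dz":-0.11,"wx":0,"wy":0,"wz":0,"grip":255},{"dx":0.018,"dy":0.09,"dz":-0.11,"wx":0,"wy":0,"wz":0,"grip":255},{"dx":0.025,"dy":0.125,"dz":-0.11,"wx":0,"wy":0,"wz":0,"grip":255},{"dx":0.031,"dy":0.16,"dz":-0.105,"wx":0,"wy":0,"wz":0,"grip":255},{"dx":0.036,"dy":0.184,"dz":-0.095,"wx":0,"wy":0,"wz":0,"grip":255}]'
python3 - <<'E'
from fit import *
from go import go
parts()
cv2.imwrite("pics/w3.png",read_camera("wrist")["color"][...,::-1])
go([.5615,-.2475,.07])
E
```

```text
clock: 5.07
ee_pos: [0.5632, -0.2504, 0.3008]
tool_rot: [3.138, -0.004, 0.256]
ft_force: [-0.7, -0.4, 0.4]
gripper_width: 0.0003
top red 19 low [ 0.5552 -0.2486  0.0538] high [ 0.5227 -0.2011  0.2343] yaw 124.5 rise 72.3
top blue 133 low [ 0.463  -0.08    0.0262] high [ 0.5478 -0.0628  0.04  ] yaw 11.5 rise 9.1
top body ((541.2191162109375, -136.40829467773438), (118.3982162475586, 85.42536163330078), 11.420777320861816)
side red 182 low [ 0.5608 -0.2337  0.0127] high [ 0.5243 -0.2468  0.442 ] yaw -160.3 rise 84.8
side blue 81 low [ 0.463  -0.0835  0.0242] high [ 0.5465 -0.0595  0.0409] yaw 16.0 rise 10.9
side body ((531.1356201171875, -137.38296508789062), (101.39582824707031, 86.34693908691406), 11.99689769744873)
t 5.2167 tip [ 0.5616 -0.2484  0.1162] rpy [-3.1399e+00  3.0000e-04  2.5500e-01] F [0.4 0.5 0.2] shift [ 0.0001 -0.0008  0.0462]
```

View pics/w3.png

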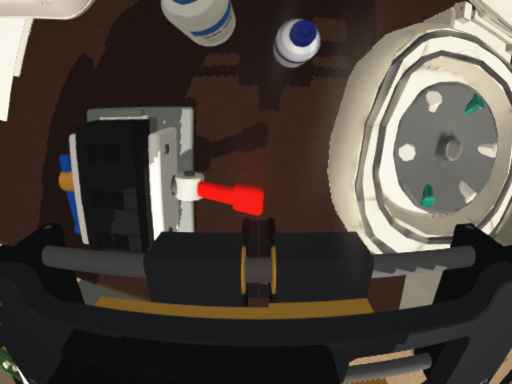

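The nut arm now fits at 9–11° below level in both cameras, so it is at its stop with the red lever still up. The wrist picture shows the tip over the paddle (235–262, 185–213), and the centrifuge and bottles are clear. I'll push the lever now.

```bash
python3 -m pendant '[{"dx":0,"dy":-0.001,"dz":0.018,"wx":0,"wy":0,"wz":0,"grip":255},{"dx":0,"dy":-0.002,"dz":0.034,"wx":0,"wy":0,"wz":0,"grip":255},{"dx":0,"dy":-0.003,"dz":0.044,"wx":0,"wy":0,"wz":0,"grip":255},{"dx":0,"dy":-0.003,"dz":0.052,"wx":0,"wy":0,"wz":0,"grip":255},{"dx":0,"dy":-0.002,"dz":0.058,"wx":0,"wy":0,"wz":0,"grip":255},{"dx":0,"dy":-0.002,"dz":0.064,"wx":0,"wy":0,"wz":0,"grip":255},{"dx":0,"dy":-0.001,"dz":0.07,"wx":0,"wy":0,"wz":0,"grip":255},{"dx":0,"dy":-0.001,"dz":0.076,"wx":0,"wy":0,"wz":0,"grip":255},{"dx":0,"dy":0,"dz":0.081,"wx":0,"wy":0,"wz":0,"grip":255},{"dx":0,"dy":0,"dz":0.085,"wx":0,"wy":0,"wz":0,"grip":255}]'
python3 -c "
from go import *
go([.562,-.249,.022])"
```

```text
clock: 6.05
ee_pos: [0.5624, -0.2478, 0.2164]
tool_rot: [3.138, -0.002, 0.258]
ft_force: [-1.2, -2.2, 7.4]
gripper_width: 0.0011
t 6.05 tip [ 0.563  -0.2484  0.0344] rpy [ 3.1375e+00 -2.1000e-03  2.5800e-01] F [-1.2 -2.2  7.4] shift [-0.0011  0.0002  0.0124]
```

```bash
python3 -m pendant '[{"dx":0,"dy":0,"dz":0.002,"wx":0,"wy":0,"wz":0,"grip":255},{"dx":0,"dy":0,"dz":0.004,"wx":0,"wy":0,"wz":0,"grip":255},{"dx":0,"dy":0,"dz":0.006,"wx":0,"wy":0,"wz":0,"grip":255},{"dx":0,"dy":0,"dz":0.008,"wx":0,"wy":0,"wz":0,"grip":255},{"dx":0,"dy":0,"dz":0.009,"wx":0,"wy":0,"wz":0,"grip":255},{"dx":0,"dy":0,"dz":0.01,"wx":0,"wy":0,"wz":0,"grip":255},{"dx":0,"dy":0,"dz":0.011,"wx":0,"wy":0,"wz":0,"grip":255},{"dx":0,"dy":0,"dz":0.012,"wx":0,"wy":0,"wz":0,"grip":255},{"dx":0,"dy":0,"dz":0.012,"wx":0,"wy":0,"wz":0,"grip":255},{"dx":0,"dy":0,"dz":0.012,"wx":0,"wy":0,"wz":0,"grip":255}]'
python3 -c "
from go import *
go([.562,-.249,.022])"
```

```text
clock: 6.88
ee_pos: [0.563, -0.2473, 0.2093]
tool_rot: [3.136, -0.001, 0.258]
ft_force: [-11.6, 2.0, 32.1]
gripper_width: 0.0007
t 6.8833 tip [ 0.5635 -0.2483  0.0273] rpy [ 3.1361e+00 -1.3000e-03  2.5830e-01] F [-11.6   2.   32.1] shift [-0.0016  0.0003  0.0053]
```

The force rose to 32 N, well above the lever's 10 N, with the tip at the predicted stop height. I'll press slightly more to be sure, then lift clear.

```bash
python3 -m pendant '[{"dx":0,"dy":0,"dz":0.002,"wx":0,"wy":0,"wz":0,"grip":255},{"dx":0,"dy":0,"dz":0.003,"wx":0,"wy":0,"wz":0,"grip":255},{"dx":0,"dy":0,"dz":0.003,"wx":0,"wy":0,"wz":0,"grip":255},{"dx":0,"dy":0,"dz":0.003,"wx":0,"wy":0,"wz":0,"grip":255},{"dx":0,"dy":0,"dz":-0.008,"wx":0,"wy":0,"wz":0,"grip":255},{"dx":0,"dy":0,"dz":-0.03,"wx":0,"wy":0,"wz":0,"grip":255},{"dx":0,"dy":0,"dz":-0.06,"wx":0,"wy":0,"wz":0,"grip":255},{"dx":0,"dy":0,"dz":-0.095,"wx":0,"wy":0,"wz":0,"grip":255},{"dx":0,"dy":0,"dz":-0.13,"wx":0,"wy":0,"wz":0,"grip":255},{"dx":0,"dy":0,"dz":-0.15,"wx":0,"wy":0,"wz":0,"grip":255}]'
python3 -m pendant '[{"dx":-0.03,"dy":0,"dz":-0.01,"wx":0,"wy":0,"wz":0,"grip":255},{"dx":-0.06,"dy":0,"dz":-0.02,"wx":0,"wy":0,"wz":0,"grip":255},{"dx":-0.085,"dy":0,"dz":-0.03,"wx":0,"wy":0,"wz":0,"grip":255},{"dx":-0.1,"dy":0.02,"dz":-0.04,"wx":0,"wy":0,"wz":0,"grip":255},{"dx":-0.1,"dy":0.05,"dz":-0.05,"wx":0,"wy":0,"wz":0,"grip":255},{"dx":-0.1,"dy":0.08,"dz":-0.05,"wx":0,"wy":0,"wz":0,"grip":255},{"dx":-0.1,"dy":0.11,"dz":-0.05,"wx":0,"wy":0,"wz":0,"grip":255},{"dx":-0.1,"dy":0.13,"dz":-0.05,"wx":0,"wy":0,"wz":0,"grip":255},{"dx":-0.1,"dy":0.14,"dz":-0.05,"wx":0,"wy":0,"wz":0,"grip":255},{"dx":-0.1,"dy":0.14,"dz":-0.05,"wx":0,"wy":0,"wz":0,"grip":255}]'
python3 - <<'E'
from fit import *
from go import go
parts()
a=read_camera("top")["color"][150:240,240:380];b=read_camera("side")["color"][160:270,190:330]
cv2.imwrite("pics/ts4.png",np.hstack([cv2.resize(i,(400,320),interpolation=2) for i in(a,b)])[...,::-1])
go([.5,-.3,.2])
E
```

```text
clock: 7.72
ee_pos: [0.5627, -0.2459, 0.3576]
tool_rot: [3.138, -0.005, 0.259]
ft_force: [1.5, -0.5, 0.5]
gripper_width: 0.0004
clock: 8.55
ee_pos: [0.5007, -0.4093, 0.4022]
tool_rot: [-3.142, -0.0, 0.256]
ft_force: [0.7, 0.4, -0.8]
gripper_width: 0.0004
top red 149 low [ 0.5662 -0.2613  0.0244] high [ 0.5537 -0.2016  0.0356] yaw 101.9 rise 10.4
top blue 134 low [ 0.4632 -0.0803  0.0259] high [ 0.5478 -0.0627  0.0401] yaw 11.7 rise 9.3
top body ((540.9866943359375, -136.00723266601562), (118.08346557617188, 82.50928497314453), 11.16832447052002)
side red 190 low [ 0.5609 -0.2613  0.0224] high [ 0.5533 -0.2028  0.0338] yaw 97.4 rise 10.9
side blue 81 low [ 0.4632 -0.0828  0.025 ] high [ 0.5469 -0.0598  0.0406] yaw 15.4 rise 10.2
side body ((532.8442993164062, -136.87423706054688), (104.90335845947266, 83.8927993774414), 11.824721336364746)
t 8.75 tip [ 0.5015 -0.4052  0.2211] rpy [-3.1411e+00 -4.0000e-04  2.6130e-01] F [-0.1 -0.1 -0.1] shift [ 0.0257 -0.102   0.0212]
```

View pics/ts4.png

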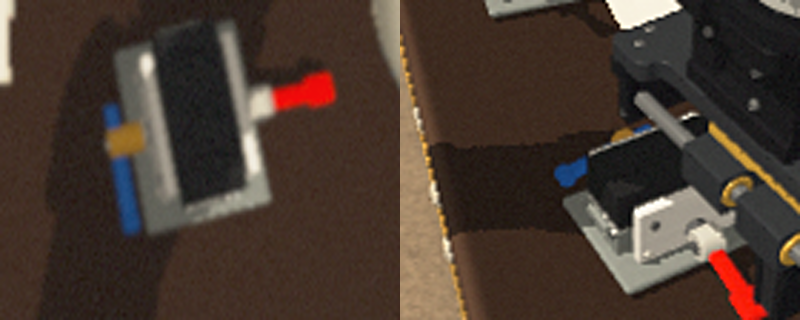

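The red lever (left crop, 270–335, 75–105) and the blue arm (105–140, 105–235) are both down at about 10° below level. The clamp's width over block and cheeks has shrunk by about 4 mm, and the gripper is clear.

```bash
python3 -c "
from plant import ctrl
print(ctrl.sign_off())"
```

```text
the job is handed in; nothing more can be done
None
```

The tube block is clamped and the job is handed in. I pushed the blue wing nut down to its stop with the closed fingertips, checked it, then pushed the red lever to its stop and lifted clear. The robot's clock stood at about 9 s.

- **Nut:** it stopped hard at 51 N. Both cameras put the arm 9–11° below level, with the red lever still up, and it had not moved at the end.
- **Lever:** it stopped at 32 N, and I then pressed up to 3 mm further before lifting. Both cameras put it 10–11° below level.
- **Block:** the top camera showed the clamp's width over block and cheeks down by about 4 mm, matching the expected 1.6 + 2.4 mm.
- **At hand-in:** the fingertips were about 0.22 m above the worktop and the wrist force was near zero.
- **Failed or disagreed:**
  - My first two move calls were refused because the rows lacked some fields; the arm did not move.
  - While the gripper hid the lever, the camera fits on it were useless and I ignored them.
  - The side camera's fit of the block's length was also off, because the gripper was in the way.
- **Reader clamp:** I never moved near it, but I did not measure it again at the end.

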